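# Overhang the panel blank for sawing

## Task

The black panel blank on the green work stand is to have its marked strip sawn off: push it flat across the stand towards the brass-trimmed edge until its yellow line lies right along that edge, straight, so that just the 30 mm strip beyond the line hangs over. Touch it with the fingers only, and never pick it up or tip it: it is only to be slid. Leave every other thing where it is, and finish with the hand clear of everything.

Things in the scene. Friction and masses are not known exactly. Their poses are not given: they have to be found in the camera images.
- work_stand: Fixed raised work stand, a dark wooden slab 260 mm (x) by 340 mm (y), 40 mm high, with a flat green top. Origin: centre of its underside, on the desk; its top is 40 mm above. Its x axis points away from the robot, square to its brass-trimmed working edge; z points up. Its place and yaw vary.
- edge (a point): Middle of the working edge: the top outer corner of the brass trim (10 mm wide, flush with the green top), 130 mm along x from the stand's centre and at the height of the top, same axes as the stand. The edge runs along y, 170 mm either way from here. Beyond it (+x) is a 40 mm drop to the desk.
- panel: Loose rigid black panel blank lying flat on the green top, 90 (x) by 120 (y) by 6 mm thick, about 0.1 kg. Origin: centre of its underside. Its +x side faces the working edge, at most 15 degrees out of square at the start. A yellow line 4 mm wide runs along y across its top, 30 mm from the +x side. It slides with friction, stays where left, and tips off once it hangs over by 45 mm.
- line_left (a point): The end of the yellow line's centre at the panel's +y side, on the top face (15, 60, 6 mm from the panel's origin).
- line_right (a point): The end of the yellow line's centre at the panel's -y side, on the top face (15, -60, 6 mm from the panel's origin).
- coil_plug: Loose brass coil plug with a black foot, 30 mm across and 46 mm tall, standing on the green top beside the panel, near one end of the stand. Origin: centre of its underside. To be left alone.
- panel_knob: Loose chrome panel knob, 34 mm across and 22 mm tall, standing on the green top beside the panel, near the other end of the stand. Origin: centre of its underside. To be left alone.
- fuse_holder: Loose red bakelite fuse holder, 60 by 24 by 24 mm, on the desk to the left of the stand. Origin: centre of its underside. To be left alone.
- screwdriver: Loose steel screwdriver with a red handle, 190 mm long, lying on the desk to the right of the stand. To be left alone.
There are look-alikes about, which are no part of the job. Several things have the shape of the panel; the one meant has the colours described above.

How it is judged:
By the outcome, as a careful person would: the job done as asked, in the order asked, and still so for the second after the job is handed in, with the robot touching nothing.
It also fails if it takes over 38 s, if anything falls off the work surface, if the arm or the gripper's body presses on something with over 40 N, if the wrist force passes 120 N, or if a joint passes its speed limit or range.

## Robot

A 6-joint arm with a two-finger parallel gripper is mounted at the origin on the work surface. World frame = base frame: x ahead of the robot, y to its left, z up, the work surface at z = 0. Lengths are in m, angles in degrees, forces in N, time in s.
With the tool pointing down it reaches from about 0.4 to 0.825 m from the base axis. Payload 7 kg.
Tool frame: the origin (TCP) lies at the very end of the fingers, on their centre line; the grasp point (between the pads) lies behind it (r.grasp_offset is the z of the grasp point in the tool frame, in m); z points along the fingers, y is the direction in which the jaws open and shut (so a half turn about z gives the same grasp; the last joint's range is limited). The gripper opens to 88 mm and grips with 3 to 60 N. Pads are 19 mm wide; open, the fingers measure 130 mm over their backs; the gripper's body (78 mm by 193 mm) begins 47 mm behind the grasp point.
Start: joints at [-55.972, 20.546, 0.682, 0, -70.136, -16.507], TCP at [0.203, -0.644, 0.227] pointing down, gripper open.
Joint ranges: [-176.03, 176.03], [-82.01, 121.73], [-58.28, 71.71], [-173.87, 95.51], [-174.79, -0.11], [-173.66, 173.66]. Speed limits (degrees/s): [136.94, 136.94, 172.46, 180, 180, 180].

## Interface

Orientations are given as [roll, pitch, yaw] about the fixed x, y, z axes, in that order (R = Rz(yaw) Ry(pitch) Rx(roll)).
In Python, from plant import r gives the robot as it stands. The module is installed in compiled form; this text tells all that it offers.
- The arm moves only by the tool servo_tool, never from a script. Its argument "targets" is a list of rows, each an object of numbers: "dx", "dy", "dz": the shift along the world's x, y, z in cm; "spin": the turn about the world's z in rad; "grip": the opening in per cent of the stroke, from 0 (shut) to 100 (fully open). A call has exactly 10 rows; each row is the pose to reach, as a shift and turn from the pose commanded when the call began; what a row does not reach only later rows make up. A row lasts 1/12 s, in which the tool goes at most 41.7 mm and 7.16 degrees, less where a joint would pass 70% of its speed; a pose out of reach is approached as far as the arm can. A call with a gripper value outside its range is refused whole. The fingers move at their own pace and stop on an object; "squeeze" is the grip in N (left out, the last holds). Time passes only in rows, so rows that repeat a pose let the fingers close, or fill a call up. It gives the time, the measured TCP pose, the force and the opening at its end, in the units of the state.
- r.get_state(): the state, without advancing time (a new reading comes with each control period).
- r.capture(name): name is "side" or "top"; returns the picture (480x640x3 uint8, blue, green, red); there is no depth.
- r.get_calibration(name): a dict with "K" (3x3 intrinsics, pixels), "k1" (the pictures are not rectified: a ray, as slopes to the right and down, at radius r is drawn at 1 + k1 r^2 times it, then the intrinsics apply), "extrinsics" (4x4, takes a point from camera to world coordinates). Camera axes: x right, y down, z forward; pixel columns grow to the right and rows downward; lengths in m; the calibration is good to about 2 mm. A picture is of the moment at which its call begins. get_calibration takes no time and is no camera call.
- r.close_job(): hands the job in, once; it reports no verdict.
Trained networks look in the newest picture that a camera, given by its name, has taken for a name from the list of things; names that differ only in an ending like _2 or _b are one class to them, and where a whole thing is asked for, a point or a joint stands for the part that bears it (a point fixed in the world has none). Each returns a list of dicts, best first, with "p" (0 to 1); they miss things now and then, are a little off and sometimes report something else, mostly with a low value. They report only what shows in the picture. A call takes as long as a camera call. They do not tell look-alikes from the thing itself.
- r.cut_out(name, camera): "mask" (480x640 bool, what is visible of it) and "extent" ([left, top, right, bottom] in pixels, round what is visible of it).
The state is a dict: "time_s": time; "joints": joint angles; "qd": joint speeds; "joint_torque": joint torques, N m; "tcp_pos": TCP position; "eef_rot": TCP orientation; "contact_force": force on the tool from outside, world axes, zero at the start; "moment": the same for the moment, N m; "gripper_width": finger opening in m.
Only numpy, scipy, OpenCV 4.12 (cv2) and the standard library are available. Lean on these libraries where they do the work, as an engineer would, in place of code of your own. Each camera call takes 0.05 s, during which the arm holds its last target. There are 200 camera calls.

## Working session

There is one attempt and no reset: what is moved stays moved. The work goes in short steps, Python scripts to look and compute and a tool call to move; the robot and the scene stay as the last step left them, time stands still between calls to the robot, and variables do not carry over. Pictures are saved under pics/ and viewed, about 8 in all and at most 12, crops included, and the job is handed in when it is done.

Besides the shell and the picture viewer there is one more tool, called after ">>>" as name([rows], argument=value, ...), one row to a line, values as JSON. servo_tool: Moves the arm, as the interface text tells. Its arguments: {"type":"object","properties":{"targets":{"type":"array"},"squeeze":{"type":"number"}},"required":["targets"]}

```bash
mkdir -p pics; python3 - <<'E'
from plant import r
import cv2,numpy as np
s=r.get_state();print(s['time_s'],s['tcp_pos'],s['eef_rot'],s['gripper_width'],r.grasp_offset)
for n in('side','top'):
    cv2.imwrite(f'pics/{n}0.png',r.capture(n)); c=r.get_calibration(n);print(n,c['K'],c['k1'],np.round(c['extrinsics'],4).tolist())
    for t in('panel','work_stand','coil_plug','panel_knob','fuse_holder','screwdriver'):
        print(t,[(round(d['p'],2),d['extent']) for d in r.cut_out(t,n)])
E
```

```text
0.0 [ 0.20300918 -0.64322664  0.22561569] [ 1.79902979e+02 -9.62706829e-03 -1.62489412e+02] 0.08783617712781633 -0.0188
side [[513.19870905   0.         330.72493014]
 [  0.         513.19870905 240.94592488]
 [  0.           0.           1.        ]] -0.003163624192816533 [[-0.8449, -0.3407, 0.4123, -0.0343], [-0.5346, 0.5613, -0.6317, 0.7909], [-0.0162, -0.7542, -0.6564, 0.8991], [0.0, 0.0, 0.0, 1.0]]
panel [(0.82, [283.1, 309.4, 328.8, 356.4]), (0.79, [316.9, 212.9, 368.8, 248.0]), (0.78, [423.5, 225.0, 447.9, 257.2]), (0.59, [192.7, 288.3, 251.5, 323.9])]
work_stand [(0.75, [254.5, 184.3, 407.8, 296.0]), (0.24, [317.6, 215.9, 372.7, 253.5])]
coil_plug [(0.54, [350.3, 183.9, 362.6, 203.0])]
panel_knob []
fuse_holder [(0.91, [214.8, 345.0, 240.9, 373.9])]
screwdriver [(0.89, [400.5, 173.7, 427.8, 182.0])]
top [[448.97482027   0.         320.98388446]
 [  0.         448.97482027 241.63412999]
 [  0.           0.           1.        ]] -0.036355814914009126 [[-0.0253, -0.9983, 0.0531, 0.4127], [-0.9996, 0.0257, 0.0068, -0.0136], [-0.0081, -0.0529, -0.9986, 1.2258], [0.0, 0.0, 0.0, 1.0]]
panel [(0.97, [329.0, 215.2, 377.2, 252.7]), (0.84, [202.3, 167.9, 251.3, 213.8]), (0.82, [381.8, 291.7, 429.7, 342.3]), (0.55, [215.0, 245.7, 266.9, 294.1]), (0.3, [399.0, 208.6, 410.7, 220.4])]
work_stand [(0.98, [287.6, 174.0, 415.9, 274.6]), (0.58, [286.2, 194.9, 300.4, 208.0])]
coil_plug []
panel_knob [(0.58, [285.9, 194.9, 300.6, 208.2])]
fuse_holder [(0.69, [170.5, 231.4, 196.2, 240.1])]
screwdriver [(0.8, [442.9, 214.5, 501.4, 256.2])]
```

View pics/top0.png

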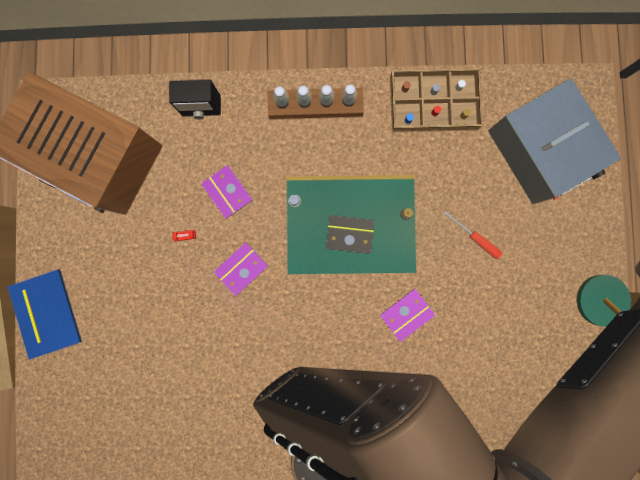

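View pics/side0.png

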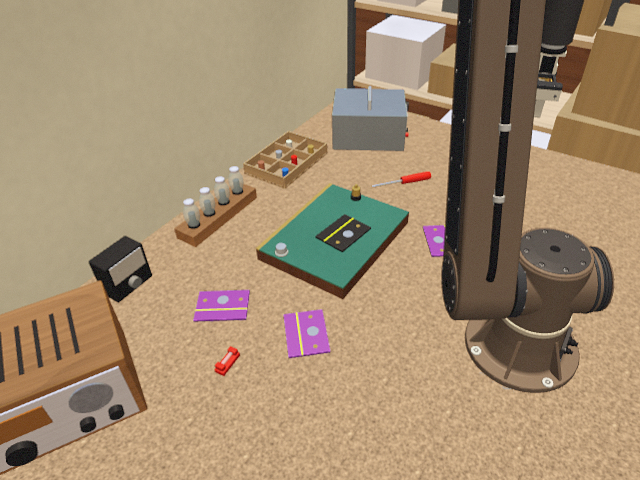

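The black panel is at top (350,234) and side (343,232). The purple look-alikes at top (227,191), (241,269) and (407,316) are rejected on colour. The knob is at (294,200), the plug at (408,213), and the brass edge runs along row ~178.

```bash
cat > h.py <<'E'
from plant import r
import cv2,numpy as np
def ray(n,uv):
    c=r.get_calibration(n);K=c['K'];k=np.array([c['k1'],0,0,0,0.]);E=np.array(c['extrinsics'])
    p=cv2.undistortPoints(np.array(uv,float).reshape(-1,1,2),np.array(K),k)[:,0]
    d=np.c_[p,np.ones(len(p))]@E[:3,:3].T
    return E[:3,3],d
def plane(n,uv,z):
    o,d=ray(n,uv);return o+d*((z-o[2])/d[:,2])[:,None]
def tri(ua,ub):
    o1,d1=ray('top',[ua]);o2,d2=ray('side',[ub])
    A=np.c_[d1[0],-d2[0]];t=np.linalg.lstsq(A,o2-o1,rcond=None)[0]
    a,b=o1+d1[0]*t[0],o2+d2[0]*t[1];return (a+b)/2,np.linalg.norm(a-b)
def green(n,im):
    h=cv2.cvtColor(im,cv2.COLOR_BGR2HSV)
    m=cv2.inRange(h,(65,80,40),(95,255,200));
    k,l,s,_=cv2.connectedComponentsWithStats(m);return (l==1+s[1:,4].argmax()).astype('u1'),h
def look(n,box=None):
    """stand green hull rectangle corners, and yellow line pixels on it"""
    im=r.capture(n);g,h=green(n,im)
    hull=cv2.convexHull(cv2.findContours(g,0,2)[0][0] if 0 else np.argwhere(g)[:,::-1].astype(np.int32))
    hm=cv2.fillConvexPoly(np.zeros_like(g),hull,1)
    y=cv2.inRange(h,(22,120,110),(35,255,255))
    return im,g,hull[:,0].astype(float),hm,y
E
python3 - <<'E'
from h import *
for n in('top','side'):
    im,g,hull,hm,y=look(n)
    P=plane(n,hull,.04)[:,:2]
    print(n,'greenrect',cv2.minAreaRect(P.astype('f4')),np.round(cv2.boxPoints(cv2.minAreaRect(P.astype('f4'))),4).tolist())
    b=(325,212,380,258) if n=='top' else (312,208,375,253)
    m=np.zeros_like(y);m[b[1]:b[3],b[0]:b[2]]=1;ym=y*m>0
    k,l,s,_=cv2.connectedComponentsWithStats(ym.astype('u1'));ym=l==1+s[1:,4].argmax()
    q=np.argwhere(ym)[:,::-1];L=plane(n,q,.046)[:,:2]
    v=cv2.fitLine(L.astype('f4'),2,0,.01,.01).ravel();t=(L-v[2:])@v[:2]
    print(' line',len(q),v[2:]+v[:2]*t.min(),v[2:]+v[:2]*t.max(),'ang',np.degrees(np.arctan2(v[1],v[0])), 'pix ends',q[t.argmin()],q[t.argmax()])
    nb=((g==0)*m).astype('u1');k,l,s,_=cv2.connectedComponentsWithStats(nb);nb=l==1+s[1:,4].argmax()
    R=cv2.minAreaRect(plane(n,np.argwhere(nb)[:,::-1],.046)[:,:2].astype('f4'));print(' panel',R)
    x,yy,X,Y=(270,160,430,290) if n=='top' else (245,170,425,300)
    cv2.imwrite(f'pics/{n}1.png',cv2.resize(im[yy:Y,x:X],None,fx=4.4,fy=4.4,interpolation=cv2.INTER_CUBIC))
E
```

```text
top greenrect ((0.5153807401657104, -0.08520716428756714), (0.3363613784313202, 0.24708323180675507), 89.23383331298828) [[0.38960000872612, -0.2517000138759613], [0.6366999745368958, -0.2549999952316284], [0.6412000060081482, 0.08129999786615372], [0.39410001039505005, 0.08460000157356262]]
 line 78 [ 0.50051044 -0.14327628] [ 0.51712133 -0.02519448] ang 81.992584 pix ends [373 231] [328 226]
 panel ((0.49361109733581543, -0.08128570765256882), (0.12338658422231674, 0.09151909500360489), 82.1451644897461)
side greenrect ((0.5150942802429199, -0.08060194551944733), (0.3380981385707855, 0.2487974613904953), 89.17811584472656) [[0.38830000162124634, -0.24779999256134033], [0.6370999813079834, -0.2513999938964844], [0.6419000029563904, 0.08659999817609787], [0.39309999346733093, 0.09019999951124191]]
 line 97 [ 0.50195663 -0.13983126] [ 0.51816723 -0.02134079] ang 82.20976 pix ends [353 218] [324 241]
 panel ((0.49365895986557007, -0.07866375148296356), (0.12489766627550125, 0.09239627420902252), 80.9676742553711)
```

View pics/top1.png

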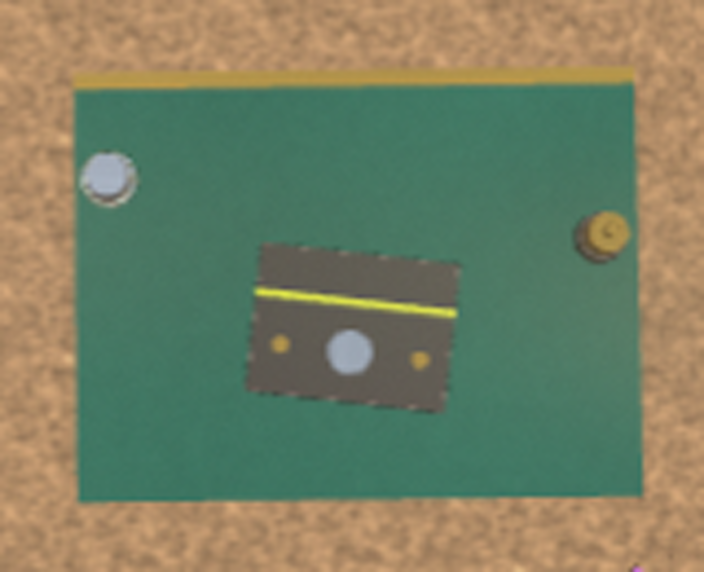

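The top crop confirms the black panel with the yellow line (at 255–455, 292–314 in the crop) and no rival on the stand. It is turned −8°, the stand about −0.8°, and the edge is near x≈0.640 m. The plan is to push the rear side with two spread fingers squared to the stand, so the panel aligns itself. First I move over to the rear.

>>> servo_tool([
  {"dx": 1.2, "dy": 3.2, "dz": 0, "spin": -0.03, "grip": 70},
  {"dx": 2.6, "dy": 7, "dz": 0, "spin": -0.06, "grip": 70},
  {"dx": 4, "dy": 10.8, "dz": 0, "spin": -0.1, "grip": 70},
  {"dx": 5.4, "dy": 14.5, "dz": 0, "spin": -0.14, "grip": 70},
  {"dx": 6.8, "dy": 18.2, "dz": 0, "spin": -0.18, "grip": 70},
  {"dx": 8.2, "dy": 22, "dz": 0, "spin": -0.22, "grip": 70},
  {"dx": 9.6, "dy": 25.7, "dz": 0, "spin": -0.26, "grip": 70},
  {"dx": 11, "dy": 29.4, "dz": 0, "spin": -0.29, "grip": 70},
  {"dx": 12.2, "dy": 32.5, "dz": 0, "spin": -0.31, "grip": 70},
  {"dx": 13.2, "dy": 35, "dz": 0, "spin": -0.319, "grip": 70},
])

```text
time_s: 1.63
tcp_pos: [0.3356, -0.2916, 0.227]
eef_rot: [-180.0, 0.1, 179.2]
contact_force: [1.1, 0.1, -0.1]
gripper_width: 0.0612
```

>>> servo_tool([
  {"dx": 1, "dy": 3, "dz": 0, "spin": 0, "grip": 70},
  {"dx": 2.2, "dy": 6.2, "dz": 0, "spin": 0, "grip": 70},
  {"dx": 3.5, "dy": 9.6, "dz": 0, "spin": 0, "grip": 70},
  {"dx": 4.8, "dy": 13, "dz": 0, "spin": 0, "grip": 70},
  {"dx": 6, "dy": 16.2, "dz": 0, "spin": 0, "grip": 70},
  {"dx": 7, "dy": 18.8, "dz": 0, "spin": 0, "grip": 70},
  {"dx": 7.7, "dy": 20.6, "dz": 0, "spin": 0, "grip": 70},
  {"dx": 8, "dy": 21.2, "dz": 0, "spin": 0, "grip": 70},
  {"dx": 8, "dy": 21.2, "dz": 0, "spin": 0, "grip": 70},
  {"dx": 8, "dy": 21.2, "dz": 0, "spin": 0, "grip": 70},
])

```text
time_s: 2.47
tcp_pos: [0.415, -0.0818, 0.2266]
eef_rot: [-180.0, -0.0, 179.3]
contact_force: [0.9, 0.1, 1.2]
gripper_width: 0.0613
```

>>> servo_tool([
  {"dx": 0, "dy": 0, "dz": -2.5, "spin": 0, "grip": 70},
  {"dx": 0, "dy": 0, "dz": -5.5, "spin": 0, "grip": 70},
  {"dx": 0, "dy": 0, "dz": -8.5, "spin": 0, "grip": 70},
  {"dx": 0, "dy": 0, "dz": -11.5, "spin": 0, "grip": 70},
  {"dx": 0, "dy": 0, "dz": -14, "spin": 0, "grip": 70},
  {"dx": 0, "dy": 0, "dz": -15.5, "spin": 0, "grip": 70},
  {"dx": 0, "dy": 0, "dz": -16.3, "spin": 0, "grip": 70},
  {"dx": 0, "dy": 0, "dz": -16.5, "spin": 0, "grip": 70},
  {"dx": 0, "dy": 0, "dz": -16.5, "spin": 0, "grip": 70},
  {"dx": 0, "dy": 0, "dz": -16.5, "spin": 0, "grip": 70},
])

```text
time_s: 3.3
tcp_pos: [0.4159, -0.0819, 0.0625]
eef_rot: [180.0, 0.1, 179.2]
contact_force: [-0.3, 0.4, 0.4]
gripper_width: 0.0614
```

```bash
python3 - <<'E'
from h import *
im=r.capture('side');cv2.imwrite('pics/s2.png',cv2.resize(im[150:310,235:435],None,fx=3.7,fy=3.7,interpolation=cv2.INTER_CUBIC));print(r.get_state()['tcp_pos'])
E
```

```text
[ 0.41602142 -0.08175329  0.06261327]
```

View pics/s2.png

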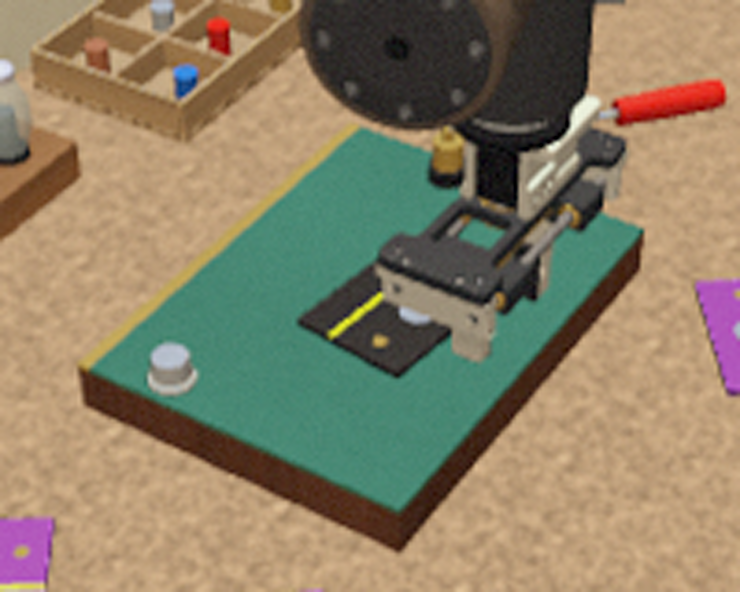

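The left finger tip (crop 470,350) is behind the panel's rear side and the hand is clear of the knob and plug. Next: lower to 2.5 mm above the top, then push to about 20 mm short.

>>> servo_tool([
  {"dx": 0, "dy": 0, "dz": -0.5, "spin": 0, "grip": 70},
  {"dx": 0, "dy": 0, "dz": -1, "spin": 0, "grip": 70},
  {"dx": 0, "dy": 0, "dz": -1.5, "spin": 0, "grip": 70},
  {"dx": 0, "dy": 0, "dz": -1.8, "spin": 0, "grip": 70},
  {"dx": 0, "dy": 0, "dz": -2, "spin": 0, "grip": 70},
  {"dx": 0, "dy": 0, "dz": -2, "spin": 0, "grip": 70},
  {"dx": 0.3, "dy": 0, "dz": -2, "spin": 0, "grip": 70},
  {"dx": 0.6, "dy": 0, "dz": -2, "spin": 0, "grip": 70},
  {"dx": 0.9, "dy": 0, "dz": -2, "spin": 0, "grip": 70},
  {"dx": 1.2, "dy": 0, "dz": -2, "spin": 0, "grip": 70},
])

```text
time_s: 4.18
tcp_pos: [0.4278, -0.0816, 0.0417]
eef_rot: [180.0, 0.0, 179.2]
contact_force: [0.1, -1.3, -0.3]
gripper_width: 0.0617
```

>>> servo_tool([
  {"dx": 0.4, "dy": 0, "dz": 0, "spin": 0, "grip": 70},
  {"dx": 0.8, "dy": 0, "dz": 0, "spin": 0, "grip": 70},
  {"dx": 1.2, "dy": 0, "dz": 0, "spin": 0, "grip": 70},
  {"dx": 1.6, "dy": 0, "dz": 0, "spin": 0, "grip": 70},
  {"dx": 2, "dy": 0, "dz": 0, "spin": 0, "grip": 70},
  {"dx": 2.4, "dy": 0, "dz": 0, "spin": 0, "grip": 70},
  {"dx": 2.8, "dy": 0, "dz": 0, "spin": 0, "grip": 70},
  {"dx": 3.2, "dy": 0, "dz": 0, "spin": 0, "grip": 70},
  {"dx": 3.6, "dy": 0, "dz": 0, "spin": 0, "grip": 70},
  {"dx": 4, "dy": 0, "dz": 0, "spin": 0, "grip": 70},
])

```text
time_s: 5.02
tcp_pos: [0.4676, -0.0816, 0.0415]
eef_rot: [180.0, -0.0, 179.2]
contact_force: [0.4, 0.5, -0.1]
gripper_width: 0.0616
```

>>> servo_tool([
  {"dx": 0.4, "dy": 0, "dz": 0, "spin": 0, "grip": 70},
  {"dx": 0.8, "dy": 0, "dz": 0, "spin": 0, "grip": 70},
  {"dx": 1.2, "dy": 0, "dz": 0, "spin": 0, "grip": 70},
  {"dx": 1.6, "dy": 0, "dz": 0, "spin": 0, "grip": 70},
  {"dx": 2, "dy": 0, "dz": 0, "spin": 0, "grip": 70},
  {"dx": 2.4, "dy": 0, "dz": 0, "spin": 0, "grip": 70},
  {"dx": 2.8, "dy": 0, "dz": 0, "spin": 0, "grip": 70},
  {"dx": 3.2, "dy": 0, "dz": 0, "spin": 0, "grip": 70},
  {"dx": 3.6, "dy": 0, "dz": 0, "spin": 0, "grip": 70},
  {"dx": 4, "dy": 0, "dz": 0, "spin": 0, "grip": 70},
])

```text
time_s: 5.85
tcp_pos: [0.5076, -0.0817, 0.0416]
eef_rot: [-180.0, 0.0, 179.2]
contact_force: [-1.2, -0.4, 0.0]
gripper_width: 0.0615
```

```bash
cat >> h.py <<'E'
def edgeline(n,im):
    """world fit of the working edge from stand green + brass: use green far boundary +10mm"""
    g,h=green(n,im)
    q=np.argwhere(g)[:,::-1];P=plane(n,q,.04)
    return P
def yline(n,im,lo=None):
    """largest bright-yellow elongated blob in world window"""
    h=cv2.cvtColor(im,cv2.COLOR_BGR2HSV);y=cv2.inRange(h,(25,140,170),(35,255,255))
    q=np.argwhere(y)[:,::-1]
    P=plane(n,q,.046);ok=(P[:,0]>.48)&(P[:,0]<.68)&(abs(P[:,1]+.083)<.09);P=P[ok][:,:2];q=q[ok]
    if len(P)<10:return None
    v=cv2.fitLine(P.astype('f4'),cv2.DIST_HUBER,0,.001,.001).ravel();v[:2]*=np.sign(v[1])
    d=(P-v[2:])@np.array([-v[1],v[0]]);k=abs(d)<.004;P=P[k];q=q[k]
    v=cv2.fitLine(P.astype('f4'),2,0,.001,.001).ravel();v[:2]*=np.sign(v[1]);t=(P-v[2:])@v[:2]
    return len(P),v[2:]+v[:2]*t.min(),v[2:]+v[:2]*t.max(),-np.degrees(np.arctan2(v[0],v[1]))
E
python3 - <<'E'
from h import *
s=r.get_state();print(s['time_s'],s['tcp_pos'],s['contact_force'])
for n in('side','top'):
    im=r.capture(n);print(n,yline(n,im));cv2.imwrite(f'pics/{n}3.png',im)
a=cv2.imread('pics/side3.png')[150:310,235:435];b=cv2.imread('pics/top3.png')[150:310,260:460]
cv2.imwrite('pics/c3.png',cv2.resize(np.hstack([a,b]),None,fx=2,fy=2,interpolation=cv2.INTER_CUBIC))
E
```

```text
5.85 [ 0.50759343 -0.08168247  0.04157369] [-1.20667492 -0.42061802  0.03283212]
side (18, array([ 0.57774829, -0.04888672]), array([ 0.57811909, -0.01603518]), np.float32(-0.6466867))
top None
```

View pics/c3.png

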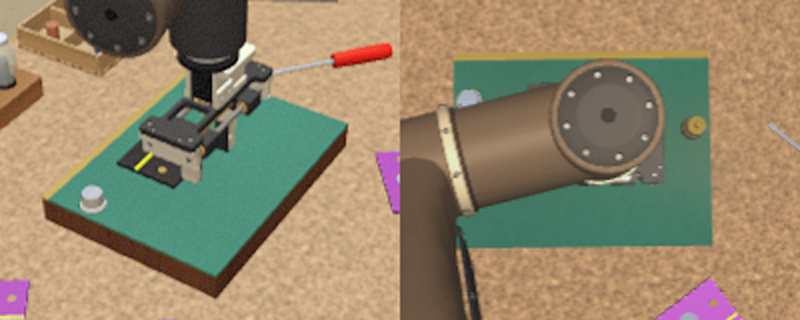

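The side view shows the panel squared against the fingers (line at x 0.578 for TCP 0.5076, an offset of 70 mm, angle −0.65°). I push to a few mm short, then back off and measure unobstructed.

>>> servo_tool([
  {"dx": 0.6, "dy": 0, "dz": 0.05, "spin": 0, "grip": 70},
  {"dx": 1.2, "dy": 0, "dz": 0.05, "spin": 0, "grip": 70},
  {"dx": 1.8, "dy": 0, "dz": 0.05, "spin": 0, "grip": 70},
  {"dx": 2.4, "dy": 0, "dz": 0.05, "spin": 0, "grip": 70},
  {"dx": 3, "dy": 0, "dz": 0.05, "spin": 0, "grip": 70},
  {"dx": 3.6, "dy": 0, "dz": 0.05, "spin": 0, "grip": 70},
  {"dx": 4.2, "dy": 0, "dz": 0.05, "spin": 0, "grip": 70},
  {"dx": 4.8, "dy": 0, "dz": 0.05, "spin": 0, "grip": 70},
  {"dx": 5.3, "dy": 0, "dz": 0.05, "spin": 0, "grip": 70},
  {"dx": 5.6, "dy": 0, "dz": 0.05, "spin": 0, "grip": 70},
])

```text
time_s: 6.78
tcp_pos: [0.564, -0.0817, 0.042]
eef_rot: [-180.0, 0.0, 179.2]
contact_force: [-0.8, 0.8, 2.6]
gripper_width: 0.0616
```

>>> servo_tool([
  {"dx": 0, "dy": 0, "dz": 0, "spin": 0, "grip": 70},
  {"dx": -1, "dy": 0, "dz": 0, "spin": 0, "grip": 70},
  {"dx": -3, "dy": 0, "dz": 0.5, "spin": 0, "grip": 70},
  {"dx": -5, "dy": 0, "dz": 2, "spin": 0, "grip": 70},
  {"dx": -7, "dy": 0, "dz": 4.5, "spin": 0, "grip": 70},
  {"dx": -9, "dy": 0, "dz": 7, "spin": 0, "grip": 70},
  {"dx": -11, "dy": 0, "dz": 9, "spin": 0, "grip": 70},
  {"dx": -13, "dy": 0, "dz": 10, "spin": 0, "grip": 70},
  {"dx": -14, "dy": 0, "dz": 10, "spin": 0, "grip": 70},
  {"dx": -14, "dy": 0, "dz": 10, "spin": 0, "grip": 70},
])

```text
time_s: 7.62
tcp_pos: [0.421, -0.0817, 0.1425]
eef_rot: [179.9, 0.1, 179.2]
contact_force: [-0.6, 0.1, -0.5]
gripper_width: 0.061
```

```bash
python3 - <<'E'
from h import *
s=r.get_state();print(s['time_s'],s['tcp_pos'],s['contact_force'])
for n in('side','top'):
    im=r.capture(n);print(n,yline(n,im));cv2.imwrite(f'pics/{n}4.png',im)
a=cv2.imread('pics/side4.png')[150:310,235:435];b=cv2.imread('pics/top4.png')[150:310,260:460]
cv2.imwrite('pics/c4.png',cv2.resize(np.hstack([a,b]),None,fx=2,fy=2,interpolation=cv2.INTER_CUBIC))
E
```

```text
7.6167 [ 0.42098154 -0.08167632  0.14252544] [-0.60096013  0.1282963  -0.49236013]
side (48, array([ 0.63416489, -0.13177066]), array([ 0.63538591, -0.01493261]), np.float32(-0.5987455))
top (75, array([ 0.63294436, -0.13421172]), array([ 0.63454357, -0.01755149]), np.float32(-0.7853804))
```

View pics/c4.png

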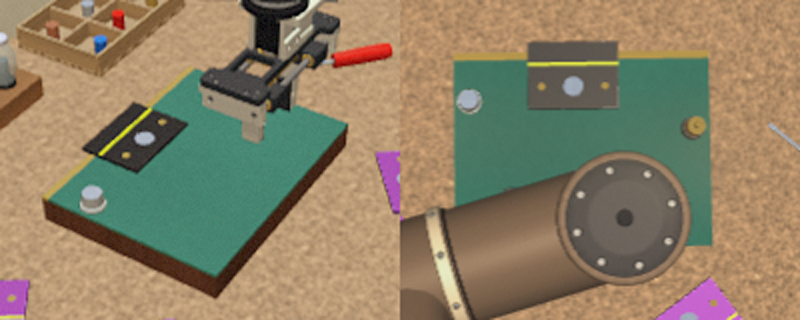

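The line is now about 6 mm short of the edge and straight. I'll measure both edge and line precisely with rectified profiles.

```bash
cat >> h.py <<'E'
def ortho(n,im,z,ys,xs):
    c=r.get_calibration(n);E=np.linalg.inv(np.array(c['extrinsics']))
    X,Y=np.meshgrid(xs,ys,indexing='ij');P=np.c_[X.ravel(),Y.ravel(),np.full(X.size,z)]
    uv=cv2.projectPoints(P,cv2.Rodrigues(E[:3,:3])[0],E[:3,3],np.array(c['K']),np.array([c['k1'],0,0,0,0.]))[0]
    m=uv.reshape(*X.shape,2).astype('f4');return cv2.remap(im,m[...,0],m[...,1],cv2.INTER_CUBIC).astype(float)
S=-np.tan(np.radians(-.77))
def prof(n,im,z,y0,y1,x0,x1):
    """mean BGR profile along x, sheared by the stand yaw; x referred to y=-0.083"""
    xs=np.arange(x0,x1,.00025);ys=np.arange(y0,y1,.001);out=0
    for y in ys: out=out+ortho(n,im,z,[y],xs+S*(y+.083))[:,0]
    return xs,out/len(ys)
def cross(xs,p,lvl):
    i=np.where(np.diff(np.sign(p-lvl)))[0];return [round(float(xs[j]+.00025*(lvl-p[j])/(p[j+1]-p[j])),5) for j in i]
def lines(n,im):
    o=[]
    for a,b in((-.135,-.11),(-.09,-.07),(-.05,-.025)):
        xs,p=prof(n,im,.046,a,b,.615,.66);w=p[:,2]+p[:,1]-2*p[:,0];w=np.clip(w-.4*w.max(),0,None);o.append(round((w@xs)/w.sum(),5))
    return o
E
python3 - <<'E'
from h import *
for n in('side','top'):
    im=cv2.imread(f'pics/{n}0.png')
    for a,b in((-.22,-.19),(-.14,-.11),(-.06,-.03),(.02,.06)):
        xs,p=prof(n,im,.04,a,b,.615,.66)
        # green->brass via red channel; brass->desk via saturation-like (G-B)
        R=p[:,2];gb=p[:,1]-p[:,0]
        i0=R[:30].mean();pk=gb.max();print(n,a,'green/brass',cross(xs,R,(i0+R[xs<.64].max())/2),'brass/desk G-B',cross(xs,gb,(pk+gb[-30:].mean())/2),int(i0),int(pk),int(gb[-30:].mean()))
    print(n,'line',lines(n,cv2.imread(f'pics/{n}4.png')))
E
```

```text
side -0.22 green/brass [0.63887] brass/desk G-B [0.64209, 0.65081] 75 83 37
side -0.14 green/brass [0.6391] brass/desk G-B [0.6424, 0.65084] 77 82 37
side -0.06 green/brass [0.63924] brass/desk G-B [0.64258, 0.65123] 74 82 37
side 0.02 green/brass [0.61518, 0.63931] brass/desk G-B [0.64249, 0.65141] 76 82 37
side line [np.float64(0.63474), np.float64(0.63468), np.float64(0.63465)]
top -0.22 green/brass [0.63909] brass/desk G-B [0.64153, 0.65075] 65 76 37
top -0.14 green/brass [0.63888] brass/desk G-B [0.64176, 0.65021] 65 77 38
top -0.06 green/brass [0.63905] brass/desk G-B [0.64184, 0.65075] 64 76 37
top 0.02 green/brass [0.63928] brass/desk G-B [0.64162, 0.65093] 65 79 37
top line [np.float64(0.63362), np.float64(0.63358), np.float64(0.63356)]
```

The brass outer corner comes out at x≈0.6505. My earlier 0.640 was the green/brass boundary, so about 16 mm still remain. I'll refine with a step-model fit.

```bash
cat >> h.py <<'E'
from scipy.optimize import least_squares
from scipy.special import erf
def edgefit(n,im,a,b):
    xs,p=prof(n,im,.04,a,b,.62,.67)
    st=lambda x0,s:.5*(1+erf((xs-x0)/s))
    def res(q):
        A=np.c_[1-st(q[0],q[2]),st(q[0],q[2])-st(q[1],q[2]),st(q[1],q[2])]
        return (A@np.linalg.lstsq(A,p,rcond=None)[0]-p).ravel()
    q=least_squares(res,[.64,.65,.002]).x;return np.round(q,5)
E
python3 - <<'E'
from h import *
for n in('side','top'):
  for k in '04':
    im=cv2.imread(f'pics/{n}{k}.png')
    for a,b in((-.24,-.16),(-.14,-.11),(-.06,-.03),(0,.07)):
        if k=='4' and b<0 and a>-.2: continue
        print(n,k,a,edgefit(n,im,a,b))
E
```

```text
side 0 -0.24 [0.64073 0.65134 0.00264]
side 0 -0.14 [0.64083 0.65129 0.00249]
side 0 -0.06 [0.64108 0.65183 0.00239]
side 0 0 [0.64102 0.6516  0.00236]
side 4 -0.24 [0.64074 0.65133 0.00268]
side 4 0 [0.64103 0.65157 0.00236]
top 0 -0.24 [0.64039 0.65085 0.00217]
top 0 -0.14 [0.64057 0.65153 0.00225]
top 0 -0.06 [0.64086 0.65077 0.00241]
top 0 0 [0.64069 0.65135 0.0019 ]
top 4 -0.24 [0.64039 0.65088 0.00217]
top 4 0 [0.64069 0.65131 0.00191]
```

>>> servo_tool([
  {"dx": 2, "dy": 0, "dz": 0, "spin": 0, "grip": 70},
  {"dx": 5, "dy": 0, "dz": -2, "spin": 0, "grip": 70},
  {"dx": 8, "dy": 0, "dz": -4.5, "spin": 0, "grip": 70},
  {"dx": 10, "dy": 0, "dz": -7, "spin": 0, "grip": 70},
  {"dx": 11, "dy": 0, "dz": -9, "spin": 0, "grip": 70},
  {"dx": 11.5, "dy": 0, "dz": -9.8, "spin": 0, "grip": 70},
  {"dx": 12, "dy": 0, "dz": -10.05, "spin": 0, "grip": 70},
  {"dx": 12.5, "dy": 0, "dz": -10.05, "spin": 0, "grip": 70},
  {"dx": 13, "dy": 0, "dz": -10.05, "spin": 0, "grip": 70},
  {"dx": 13, "dy": 0, "dz": -10.05, "spin": 0, "grip": 70},
])

```text
time_s: 8.55
tcp_pos: [0.5542, -0.0817, 0.0413]
eef_rot: [-180.0, 0.0, 179.3]
contact_force: [0.3, 0.4, 0.3]
gripper_width: 0.0609
```

>>> servo_tool([
  {"dx": 0.4, "dy": 0, "dz": 0.05, "spin": 0, "grip": 70},
  {"dx": 0.8, "dy": 0, "dz": 0.05, "spin": 0, "grip": 70},
  {"dx": 1.2, "dy": 0, "dz": 0.05, "spin": 0, "grip": 70},
  {"dx": 1.6, "dy": 0, "dz": 0.05, "spin": 0, "grip": 70},
  {"dx": 1.9, "dy": 0, "dz": 0.05, "spin": 0, "grip": 70},
  {"dx": 2.2, "dy": 0, "dz": 0.05, "spin": 0, "grip": 70},
  {"dx": 2.4, "dy": 0, "dz": 0.05, "spin": 0, "grip": 70},
  {"dx": 2.55, "dy": 0, "dz": 0.05, "spin": 0, "grip": 70},
  {"dx": 2.65, "dy": 0, "dz": 0.05, "spin": 0, "grip": 70},
  {"dx": 2.65, "dy": 0, "dz": 0.05, "spin": 0, "grip": 70},
])

```text
time_s: 9.38
tcp_pos: [0.5799, -0.0817, 0.042]
eef_rot: [-180.0, 0.0, 179.2]
contact_force: [0.3, 0.3, 0.4]
gripper_width: 0.0614
```

>>> servo_tool([
  {"dx": 0, "dy": 0, "dz": 0, "spin": 0, "grip": 70},
  {"dx": -1, "dy": 0, "dz": 0, "spin": 0, "grip": 70},
  {"dx": -3, "dy": 0, "dz": 0.5, "spin": 0, "grip": 70},
  {"dx": -5, "dy": 0, "dz": 2, "spin": 0, "grip": 70},
  {"dx": -7, "dy": 0, "dz": 4.5, "spin": 0, "grip": 70},
  {"dx": -9, "dy": 0, "dz": 7, "spin": 0, "grip": 70},
  {"dx": -11, "dy": 0, "dz": 9, "spin": 0, "grip": 70},
  {"dx": -13, "dy": 0, "dz": 10, "spin": 0, "grip": 70},
  {"dx": -15, "dy": 0, "dz": 10, "spin": 0, "grip": 70},
  {"dx": -15, "dy": 0, "dz": 10, "spin": 0, "grip": 70},
])

```text
time_s: 10.22
tcp_pos: [0.426, -0.0819, 0.1427]
eef_rot: [179.9, 0.1, 179.2]
contact_force: [-0.5, 0.3, -0.8]
gripper_width: 0.0612
```

```bash
python3 - <<'E'
from h import *
s=r.get_state();print(s['time_s'],s['tcp_pos'],s['contact_force'])
for n in('side','top'):
    im=r.capture(n);cv2.imwrite(f'pics/{n}5.png',im);print(n,lines(n,im))
    for a,b in((-.24,-.16),(0,.07)):print(edgefit(n,im,a,b))
a=cv2.imread('pics/side5.png')[180:260,250:350];b=cv2.imread('pics/top5.png')[155:235,295:395]
cv2.imwrite('pics/c5.png',cv2.resize(np.hstack([a,b]),None,fx=4,fy=4,interpolation=cv2.INTER_CUBIC))
E
```

```text
10.2167 [ 0.42603036 -0.0818655   0.14272183] [-0.464427    0.31816794 -0.7943767 ]
side [np.float64(0.6499), np.float64(0.64983), np.float64(0.65002)]
[0.64074 0.65138 0.00263]
[0.64103 0.65158 0.00236]
top [np.float64(0.64918), np.float64(0.64929), np.float64(0.64921)]
[0.64039 0.65083 0.00217]
[0.64069 0.65134 0.0019 ]
```

View pics/c5.png

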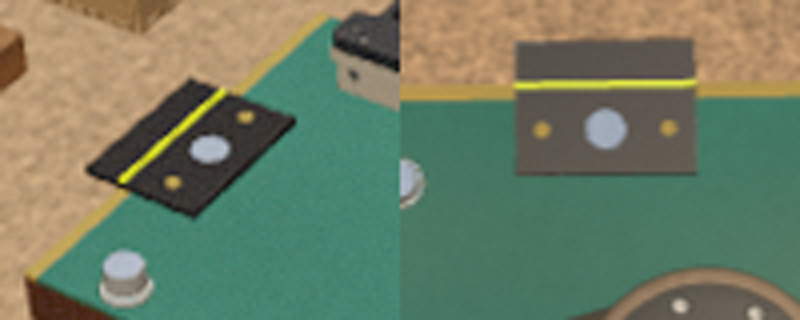

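The line is straight and 1.3–1.7 mm short in the two views. One small nudge follows.

>>> servo_tool([
  {"dx": 2, "dy": 0, "dz": 0, "spin": 0, "grip": 70},
  {"dx": 5, "dy": 0, "dz": -2, "spin": 0, "grip": 70},
  {"dx": 8, "dy": 0, "dz": -4.5, "spin": 0, "grip": 70},
  {"dx": 11, "dy": 0, "dz": -7, "spin": 0, "grip": 70},
  {"dx": 12, "dy": 0, "dz": -9, "spin": 0, "grip": 70},
  {"dx": 12.5, "dy": 0, "dz": -9.8, "spin": 0, "grip": 70},
  {"dx": 13, "dy": 0, "dz": -10, "spin": 0, "grip": 70},
  {"dx": 13.5, "dy": 0, "dz": -10, "spin": 0, "grip": 70},
  {"dx": 14, "dy": 0, "dz": -10, "spin": 0, "grip": 70},
  {"dx": 14, "dy": 0, "dz": -10, "spin": 0, "grip": 70},
])

```text
time_s: 11.15
tcp_pos: [0.5708, -0.0816, 0.0423]
eef_rot: [-180.0, 0.1, 179.3]
contact_force: [0.6, -0.5, -0.1]
gripper_width: 0.0613
```

>>> servo_tool([
  {"dx": 0.3, "dy": 0, "dz": 0, "spin": 0, "grip": 70},
  {"dx": 0.5, "dy": 0, "dz": 0, "spin": 0, "grip": 70},
  {"dx": 0.7, "dy": 0, "dz": 0, "spin": 0, "grip": 70},
  {"dx": 0.8, "dy": 0, "dz": 0, "spin": 0, "grip": 70},
  {"dx": 0.9, "dy": 0, "dz": 0, "spin": 0, "grip": 70},
  {"dx": 1, "dy": 0, "dz": 0, "spin": 0, "grip": 70},
  {"dx": 1.08, "dy": 0, "dz": 0, "spin": 0, "grip": 70},
  {"dx": 1.14, "dy": 0, "dz": 0, "spin": 0, "grip": 70},
  {"dx": 1.16, "dy": 0, "dz": 0, "spin": 0, "grip": 70},
  {"dx": 1.16, "dy": 0, "dz": 0, "spin": 0, "grip": 70},
])

```text
time_s: 11.98
tcp_pos: [0.5811, -0.0817, 0.042]
eef_rot: [-180.0, -0.0, 179.2]
contact_force: [-0.9, -0.3, 1.2]
gripper_width: 0.0618
```

>>> servo_tool([
  {"dx": 0, "dy": 0, "dz": 0, "spin": 0, "grip": 70},
  {"dx": -1, "dy": 0, "dz": 0, "spin": 0, "grip": 70},
  {"dx": -3, "dy": 0, "dz": 0.5, "spin": 0, "grip": 70},
  {"dx": -5, "dy": 0, "dz": 2, "spin": 0, "grip": 70},
  {"dx": -7, "dy": 0, "dz": 4.5, "spin": 0, "grip": 70},
  {"dx": -9, "dy": 0, "dz": 7, "spin": 0, "grip": 70},
  {"dx": -11, "dy": 0, "dz": 9, "spin": 0, "grip": 70},
  {"dx": -13, "dy": 0, "dz": 10, "spin": 0, "grip": 70},
  {"dx": -15, "dy": 0, "dz": 10, "spin": 0, "grip": 70},
  {"dx": -15, "dy": 0, "dz": 10, "spin": 0, "grip": 70},
])

```text
time_s: 12.82
tcp_pos: [0.4277, -0.0818, 0.1427]
eef_rot: [179.9, 0.1, 179.2]
contact_force: [-0.6, 0.6, -0.5]
gripper_width: 0.0615
```

```bash
python3 - <<'E'
from h import *
s=r.get_state();print(s['time_s'],s['tcp_pos'],s['contact_force'])
for n in('side','top'):
    im=r.capture(n);cv2.imwrite(f'pics/{n}6.png',im);print(n,lines(n,im))
    for a,b in((-.24,-.16),(0,.07)):print(edgefit(n,im,a,b))
a=cv2.imread('pics/side6.png')[170:270,250:375];b=cv2.imread('pics/top6.png')[155:255,285:420]
cv2.imwrite('pics/c6.png',cv2.resize(np.hstack([a,b]),None,fx=3,fy=3,interpolation=cv2.INTER_CUBIC))
E
```

```text
12.8167 [ 0.42770921 -0.08182156  0.14266626] [-0.59722149  0.57447753 -0.45715739]
side [np.float64(0.65141), np.float64(0.65141), np.float64(0.65123)]
[0.64072 0.65132 0.00272]
[0.64101 0.65162 0.00237]
top [np.float64(0.65025), np.float64(0.65025), np.float64(0.65031)]
[0.64039 0.65087 0.00216]
[0.6407  0.65131 0.00191]
```

View pics/c6.png

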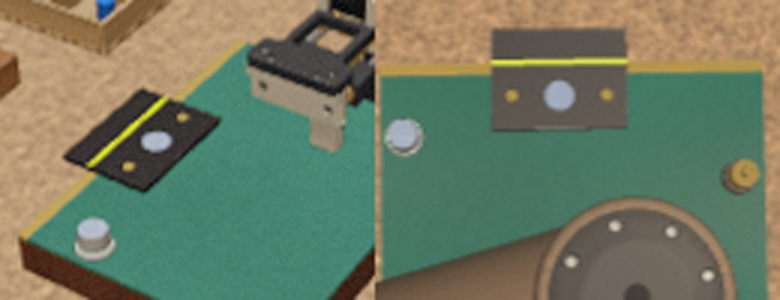

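The line lies along the edge within about ±0.7 mm in both views, straight, with the knob and plug in place and the hand clear. Handing in.

```bash
python3 -c "
from plant import r
print(r.close_job())"
```

```text
the job is handed in; nothing more can be done
None
```

The black panel is slid flat to the brass edge, with its yellow line on that edge and about 30 mm hanging over. I pushed it from behind with two spread fingers in three steps, backed the hand off to about 10 cm above the stand, and handed the job in at 12.8 s. The hand-in gives no verdict.

| Last check | Side view | Top view |
|---|---|---|
| Line position | x = 0.6513 m | x = 0.6503 m |
| Edge position | x ≈ 0.651–0.6516 m | x ≈ 0.6505–0.651 m |

- **Position:** the line is on the edge to within about 0.5 mm on average. The two views disagree by about 0.5–1 mm, which is within the camera calibration.
- **Straightness:** the line is parallel to the edge to about 0.2°.
- **Other things:** the knob and coil plug look undisturbed in the final picture. I did not check the fuse holder or screwdriver again at the end, but the hand never went near them at low height.
- **Corrected on the way:** I first took the line between the green and the brass as the edge, 10 mm too near. I caught this from the brass profile before the final push.

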